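# Set a lens blank in the crank-driven centring jig

## Task

Lay the lens blank flat on the narrow rest of the centring jig, between its two open V-shaped jaws, and let go of it. Then crank the handwheel clockwise, seen from above, as many turns as it takes to close the jaws round the blank, until you feel the wheel come up against its stop, and back it off a quarter of a turn so that the blank stays captive between the jaws but is free to be turned. Last, push the lock lever all the way over towards the handwheel, and leave the other things on the bench where they are.

Things in the scene. Friction and masses are not known exactly. Their poses are not given: they have to be found in the camera images.
- blank_mid (a point): Centre, half-way up, of the uncut lens blank: a round clear-white disc, 64 mm across, 9 mm thick, 24 g, lying flat on the worktop left of the bench vice. Grasp it across its edge.
- jig: The jig, fixed to the worktop; x runs along it away from the robot, z up, origin on the worktop. Grey base plate 80 mm wide, 10 mm high, from x -85 to 180 mm. Along it the rest, a level aluminium bar 36 mm wide from x -55 to 75 mm, top 30 mm up: the blank overhangs its sides by 14 mm, above the base plate. Axis of the handwheel at x 130 mm.
- tail_seat (a point): Fixed point: where the blank's centre (half-way up, 34.5 mm above the worktop) lies when the blank touches both arms of the fixed jaw at the robot's end. Axes as the jig's; its place along the jig differs from run to run. The jaw is a V of two aluminium arms at 45 degrees, tops 10.5 mm above this point, ends 14 mm to its -x side and 30 mm to either side; finger room from 10 mm on its +x side.
- jaw_seat (a point): The same point of the moving jaw (a like V, facing -x), straight along +x from tail_seat. Starts 28 to 45 mm from it and comes 16 mm nearer per clockwise turn, sliding the blank along the rest into the fixed V. A stop rod under the rest halts jaw and wheel at 3 mm from tail_seat, so the blank is not squeezed; a quarter turn back is 4 mm.
- wheel_axis (a point): Point on the upright axis of the handwheel at the height of crank_mid, 105 mm above the worktop; does not move. Steel wheel, 100 mm across, top 80 mm above the worktop, on a grey gearbox at the jig's far end.
- crank_mid (a point): Centre of the black upright crank knob on the wheel: 18 mm thick, 46 mm tall (80 to 126 mm above the worktop), spinning freely on its pin 42 mm from the wheel's axis. Takes about 2.5 N at the knob to turn and stays where left. Two stops: jaws closed (clockwise, 1.5 to 2.6 turns from the start; an overload spring in the wheel then gives, 2.3 N per mm at the knob) and jaws fully open.
- lock_tip (a point): Centre of the 26 mm ball on the 60 mm slide-lock lever, on a grey block at the jig's right side near the fixed jaw. Unlocked it leans to -x of the jig (to the robot), ball 23 to 29 mm to -x of the pivot, about 85 mm above the worktop. Pushed along +x it swings through upright (7 mm higher) to 29 mm on the +x side. Stays where left; about 1 N at the ball.
- lock (a joint): Angle of the lock lever: 0 unlocked (leaning towards the robot), 1.0 rad fully locked (leaning towards the handwheel).
- orange_pliers: Bystander: pliers with orange grips, 132 x 65 x 12 mm, right of the jig.
- hammer: Bystander: small nylon-faced hammer, 62 x 138 x 17 mm, right of the jig.
- tin: Bystander: round screw tin, 65 mm across, 20 mm high, left of the jig's far end.

How it is judged:
By the outcome, as a careful person would: the job done as asked, in the order asked, and still so for the second after the job is handed in, with the robot touching nothing.
It also fails if it takes over 67 s, if anything falls off the work surface, if the arm or the gripper's body presses on something with over 40 N, if the wrist force passes 120 N, or if a joint passes its speed limit or range.

## Robot

A 7-joint arm with a two-finger parallel gripper is mounted at the origin on a cart in front of the work surface, level with it; the furniture and walls round the work are solid. World frame = base frame: x ahead of the robot, y to its left, z up, the work surface at z = 0. Lengths are in m, angles in rad, forces in N, time in s.
With the tool pointing down it reaches from about 0.425 to 0.875 m from the base axis. Payload 4.7 kg.
Tool frame: the origin (TCP) lies on the front face of the gripper's body, between the roots of the fingers; the fingertips stand 73 mm ahead of it and the grasp point (between the pads) lies 54 mm ahead of it; z points along the fingers, y is the line along which they close (so a half turn about z gives the same grasp; the last joint's range is limited). The gripper opens to 85 mm and grips with 20 to 120 N. Pads are 22 mm wide; open, the fingers measure 114 mm over their backs; the gripper's body (76 mm by 85 mm) begins 54 mm behind the grasp point. The pads swing forward as they close: fully open they stand 13 mm farther back than shut.
Start: joints at [1.234, 0.321, -0.07, 1.45, 0.023, 1.371, -0.057], TCP at [0.223, -0.61, 0.304] pointing down, gripper open.
Joint ranges: [-2.86, 2.86], [-0.3, 2.09], [-1.38, 1.24], [0.06, 2.45], [-1.56, 4.7], [0.09, 2.05], [-2.69, 2.69]. Speed limits (rad/s): [2.57, 2.57, 3.14, 3.14, 3.14, 3.14, 3.14].

## Interface

Orientations are given as [roll, pitch, yaw] about the fixed x, y, z axes, in that order (R = Rz(yaw) Ry(pitch) Rx(roll)).
In Python, from workcell import arm, fingers, kin, status, viewer, order gives the robot as it stands. The module is installed in compiled form; this text tells all that it offers. Calls block until the motion is done:
- arm.goto(position, orientation): joint-space move of the TCP to a pose.
- arm.move_straight(position, frame=None, speed=0.15, guard=None): straight line of the TCP; frame=None keeps the orientation; speed is the mean speed in m/s. With guard (N) it stops when the force on the tool has changed by that much, and returns True; else False.
- arm.move_j(angles): joint-space move.
- fingers.command_gripper(opening): opening from 0.0 (shut) to 1.0 (fully open); the grip force is fixed at half the most; returns when the fingers have stopped.
- arm.hold(seconds).
- kin.inverse_kinematics(position, orientation): joint angles nearest the present ones, or None.
- status.get_state(): the state.
- viewer.grab_frame(name): name is "scene" or "top"; returns (picture, depth): 384x512x3 uint8, red, green, blue; 384x512 float32, m along the optical axis (not along the pixel's ray), 0 where there is no reading.
- viewer.get_calibration(name): a dict with "mtx" (3x3 intrinsics, pixels), "R" (3x3) and "t" (3): a world point X has camera coordinates R X + t. Camera axes: x right, y down, z forward; pixel columns grow to the right and rows downward; lengths in m; the calibration is good to about 2 mm. A picture is of the moment at which its call begins. get_calibration takes no time and is no camera call.
A pose or a line that the arm cannot do raises arm.IKError and nothing moves.
- order.hand_in(): hands the job in; it is judged then, once.
The state is a dict: "t": time; "joint_positions": joint angles; "qd": joint speeds; "joint_torque": joint torques, N m; "eef_pos": TCP position; "tcp_rot": TCP orientation; "contact_force": force on the tool from outside, world axes, zero at the start; "torque": the same for the moment, N m; "finger_gap": opening from 0.0 (shut) to 1.0 (fully open); "grasp_force": force on a finger pad.
Only numpy, scipy, OpenCV 4.12 (cv2) and the standard library are available. Lean on these libraries where they do the work, as an engineer would, in place of code of your own. Each camera call takes 0.05 s, during which the arm holds its last target. There are 200 camera calls.

## Working session

There is one attempt and no reset: what is moved stays moved. The work goes in short steps, each a Python script; the robot and the scene stay as the last script left them, time stands still between calls to the robot, and variables do not carry over. Pictures are saved under pics/ and viewed, at most 10 in all, crops included, and the job is handed in when it is done.

```bash
mkdir -p pics; python3 - <<'E'
from workcell import viewer,status
import cv2,numpy as np
for n in("scene","top"):
    p,d=viewer.grab_frame(n); c=viewer.get_calibration(n)
    cv2.imwrite(f"pics/{n}0.png",cv2.resize(p[:,:,::-1],(800,600),interpolation=cv2.INTER_CUBIC)); np.savez(f"{n}0.npz",p=p,d=d,**c)
    print(n,c,-c["R"].T@c["t"])
s=status.get_state();print({k:np.round(v,3) for k,v in s.items()})
E
```

```text
scene {'mtx': array([[358.21518799,   0.        , 259.62152488],
       [  0.        , 358.21518799, 191.75762079],
       [  0.        ,   0.        ,   1.        ]]), 'R': array([[-0.72104713, -0.69266752, -0.01739949],
       [-0.50692696,  0.54448275, -0.66825414],
       [ 0.47235166, -0.47302246, -0.74372956]]), 't': array([0.3120671 , 0.37562349, 0.70705403])} [0.08145062 0.34609067 0.78229874]
top {'mtx': array([[360.71204831,   0.        , 251.22326194],
       [  0.        , 360.71204831, 193.46153758],
       [  0.        ,   0.        ,   1.        ]]), 'R': array([[-0.00641016, -0.99994772,  0.00796658],
       [-0.99227938,  0.00537384, -0.12390624],
       [ 0.12385695, -0.00869934, -0.99226195]]), 't': array([-0.1121388 ,  0.50911808,  1.03915088])} [ 0.37576249 -0.10582894  1.09508615]
{'t': np.float64(0.1), 'joint_positions': array([ 1.234,  0.322, -0.07 ,  1.452,  0.023,  1.371, -0.057]), 'qd': array([ 0.001, -0.001,  0.   , -0.001,  0.001, -0.   , -0.002]), 'joint_torque': array([-0.0000e+00, -4.9488e+01, -3.8400e-01, -3.1521e+01,  1.3000e-02,
        7.0000e-03,  0.0000e+00]), 'eef_pos': array([ 0.223, -0.61 ,  0.303]), 'tcp_rot': array([-3.14 ,  0.   ,  0.351]), 'contact_force': array([ 0.406, -0.572, -0.5  ]), 'torque': array([ 0.047, -0.01 ,  0.002]), 'grasp_force': np.float64(0.0), 'finger_gap': np.float64(1.0)}
```

View pics/top0.png

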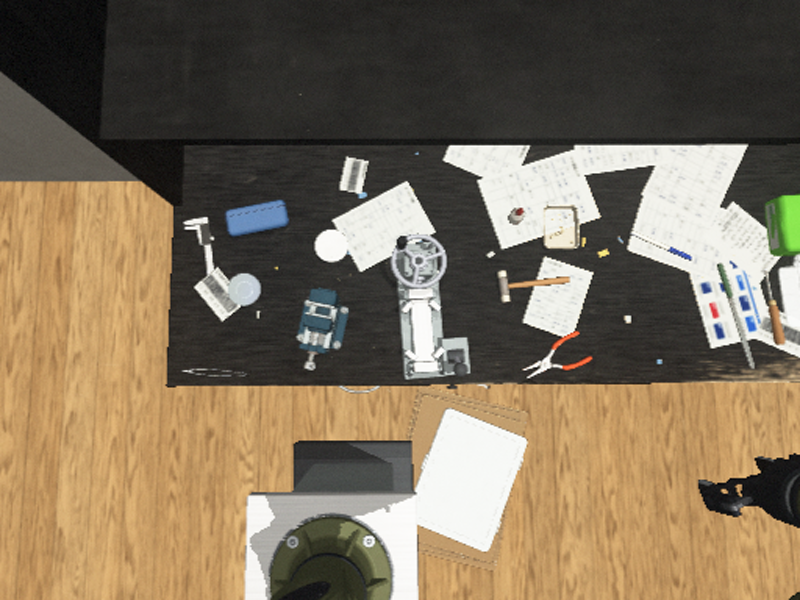

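View pics/scene0.png

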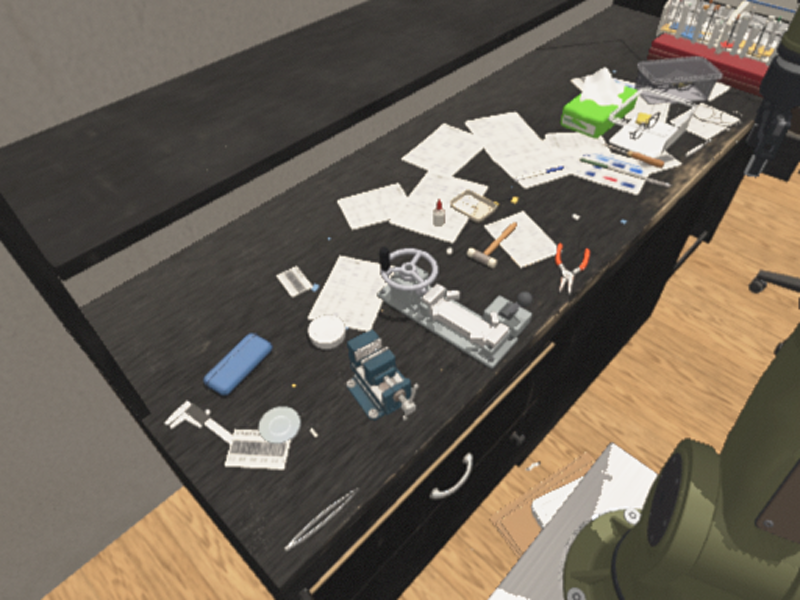

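The top view (800x600) shows the blank at (245,289), tin at (331,246), wheel centre at (418,261), knob at (403,242), the rest around (421,332) and the lock ball near (459,367). Next I'll measure from the depth image.

```bash
cat > h.py <<'E'
import numpy as np,cv2
def cloud(n):
    f=np.load(n+"0.npz") if isinstance(n,str) else n
    p,d,K,R,t=[f[k] for k in("p","d","mtx","R","t")]
    v,u=np.mgrid[:d.shape[0],:d.shape[1]]
    c=np.stack([(u-K[0,2])/K[0,0]*d,(v-K[1,2])/K[1,1]*d,d],-1)
    return p,(c-t)@R,d
def at(n,u,v,z):
    f=np.load(n+"0.npz"); K,R,t=f["mtx"],f["R"],f["t"]
    r=R.T@np.linalg.inv(K)@[u,v,1]; o=-R.T@t
    return o+r*(z-o[2])/r[2]
E
python3 - <<'E'
from h import *
for n,(x0,x1,y0,y1) in {"top":(240,310,140,250),"scene":(230,350,145,240)}.items():
    p,X,d=cloud(n)
    im=cv2.resize(p[y0:y1,x0:x1,::-1],None,fx=5.4,fy=5.4,interpolation=cv2.INTER_CUBIC); cv2.imwrite(f"pics/{n}_jig.png",im)
p,X,d=cloud("top")
q=X[140:250,240:310].reshape(-1,3); q=q[q[:,2]>-.05]
print("z hist",np.histogram(q[:,2],bins=np.arange(-.01,.14,.005)))
for lo,hi,nm in((.027,.033,"rest"),(.040,.05,"jawtops"),(.07,.085,"wheel"),(.115,.135,"knob"),(.085,.11,"ball?"),(.006,.014,"base")):
    s=q[(q[:,2]>lo)&(q[:,2]<hi)]
    print(nm,len(s),s.mean(0).round(4),s.min(0).round(3),s.max(0).round(3))
    if len(s)>3:print("  minrect",cv2.minAreaRect(s[:,:2].astype(np.float32)))
q=X[165:205,140:172].reshape(-1,3);s=q[(q[:,2]>.005)&(q[:,2]<.013)];print("blank",len(s),s.mean(0),cv2.minEnclosingCircle(s[:,:2].astype(np.float32)))
q=X[90:250,:].reshape(-1,3);print("all max z near y<.4",[ (round(a,2),q[(abs(q[:,0]-a)<.02)&(abs(q[:,1])<.25)][:,2].max().round(3)) for a in np.arange(.4,1.1,.05) if ((abs(q[:,0]-a)<.02)&(abs(q[:,1])<.25)).any()])
E
```

```text
z hist (array([  23, 1666, 2663,  531,  460,   30,   10,  217,  418,  178,  169,
        160,   92,   75,   98,   24,   39,  337,  118,    7,   30,   31,
          9,    3,    4,    4,    7,   23,    0,    0]), array([-0.01 , -0.005,  0.   ,  0.005,  0.01 ,  0.015,  0.02 ,  0.025,
        0.03 ,  0.035,  0.04 ,  0.045,  0.05 ,  0.055,  0.06 ,  0.065,
        0.07 ,  0.075,  0.08 ,  0.085,  0.09 ,  0.095,  0.1  ,  0.105,
        0.11 ,  0.115,  0.12 ,  0.125,  0.13 ,  0.135,  0.14 ]))
rest 480 [ 0.4494 -0.1755  0.0304] [ 0.371 -0.257  0.027] [ 0.567 -0.136  0.033]
  minrect ((0.470338374376297, -0.1975443959236145), (0.2006523609161377, 0.11285241693258286), 3.1833906173706055)
jawtops 329 [ 0.4396 -0.1831  0.045 ] [ 0.38  -0.248  0.04 ] [ 0.571 -0.132  0.05 ]
  minrect ((0.4742114543914795, -0.16826967895030975), (0.2032257467508316, 0.09929563850164413), 21.828332901000977)
wheel 494 [ 0.5768 -0.1643  0.0783] [ 0.39  -0.229  0.07 ] [ 0.633 -0.112  0.084]
  minrect ((0.5201379656791687, -0.20128905773162842), (0.24373352527618408, 0.10161637514829636), 32.92401885986328)
knob 34 [ 0.
[... 398 characters left out ...]
0.5012 -0.1615  0.0099] [ 0.359 -0.268  0.006] [ 0.679 -0.081  0.014]
  minrect ((0.5187016129493713, -0.1745615005493164), (0.18660910427570343, 0.31974250078201294), 89.85260772705078)
blank 451 [0.53566081 0.18418346 0.00796237] ((0.5359460711479187, 0.1770424097776413), 0.06845373660326004)
all max z near y<.4 [(np.float64(0.4), np.float64(0.111)), (np.float64(0.45), np.float64(0.096)), (np.float64(0.5), np.float64(0.099)), (np.float64(0.55), np.float64(0.083)), (np.float64(0.6), np.float64(0.129)), (np.float64(0.65), np.float64(0.074)), (np.float64(0.7), np.float64(0.328)), (np.float64(0.75), np.float64(0.01)), (np.float64(0.8), np.float64(0.009)), (np.float64(0.85), np.float64(0.006))]
```

View pics/top_jig.png

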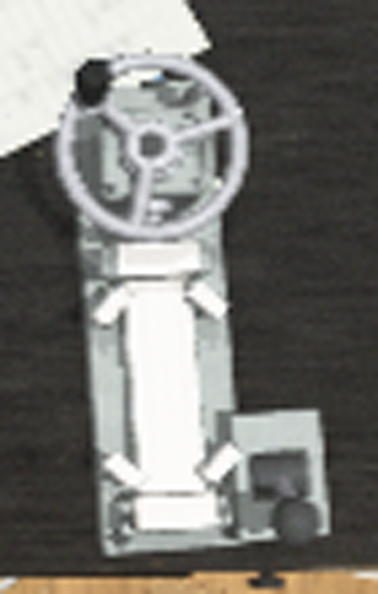

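View pics/scene_jig.png

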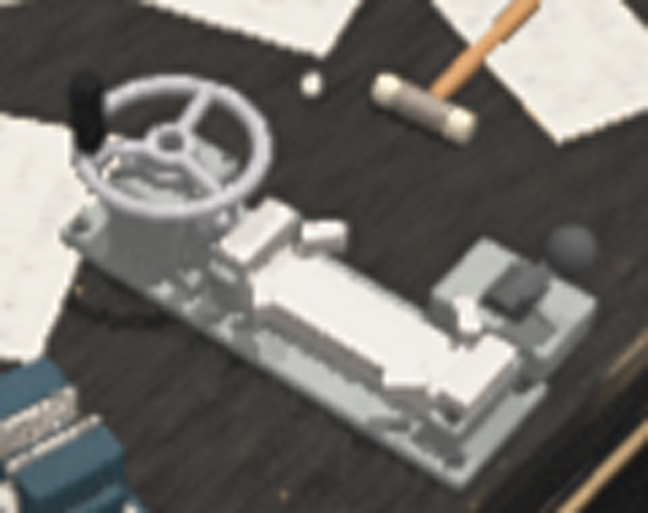

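The wheel hub sits at crop (152,147), the knob top at (95,82), and the rest centreline runs from (163,282) to (173,495). The tail-jaw tips are around row 451, the moving-jaw tips around row 321, and the lock ball is at about (295,520). The jaw gap looks to be about 40 mm. Now for the numbers, plus the shelf edge above the far side.

```bash
python3 - <<'E'
from h import *
T=lambda u,v,z:at("top",(u+.5)/5.4-.5+240,(v+.5)/5.4-.5+140,z)
S=lambda u,v,z:at("scene",(u+.5)/5.4-.5+230,(v+.5)/5.4-.5+145,z)
print("hub T",T(152,147,.078),"S",S(171,145,.078))
print("knob top T",T(95,82,.126),"S",S(87,78,.126))
print("rest",T(163,282,.03),T(173,495,.03))
print("tail tips",T(116,452,.045),T(232,447,.045),"jaw tips",T(104,325,.045),T(220,318,.045))
print("ball T",T(295,520,.085),"S",S(572,246,.085))
p,X,d=cloud("top")
def sel(r,*b):
    q=X.reshape(-1,3);m=np.ones(len(q),bool)
    for i in range(3):m&=(q[:,i]>b[2*i])&(q[:,i]<b[2*i+1])
    return q[m].astype(np.float32)
w=sel(0,.51,.66,-.26,-.08,.07,.084);print("wheel",cv2.minEnclosingCircle(w[:,:2]),w[:,:2].min(0),w[:,:2].max(0))
b=sel(0,.34,.42,-.28,-.2,.078,.12);print("ball",b.mean(0),b.min(0),b.max(0))
bl=sel(0,.48,.6,.14,.22,.005,.014);print("blank",len(bl),bl.min(0),bl.max(0),T)
# blank by colour: hough
g=cv2.cvtColor(p,cv2.COLOR_RGB2GRAY)[165:207,135:180];g=cv2.resize(g,None,fx=8,fy=8,interpolation=cv2.INTER_CUBIC)
c=cv2.HoughCircles(g,cv2.HOUGH_GRADIENT,1,400,param1=80,param2=15,minRadius=75,maxRadius=95);print(c);u,v,_=c[0,0]
print("blank hough",at("top",(u+.5)/8-.5+135,(v+.5)/8-.5+165,.009),"scene",at("scene",279/1.5625,424/1.5625,.007))
sh=sel(0,.5,1.1,-.4,.4,.2,.5);print("shelf x min",sh.min(0),sh.max(0))
p,X,d=cloud("scene")
sh=sel(0,.5,1.1,-.5,.4,.2,.6);print("shelf scene",len(sh),sh.min(0) if len(sh) else 0)
for x in np.arange(.6,1.05,.03):
    q=sel(0,x,x+.03,-.3,.3,.15,.8); 
    if len(q):print(round(x,2),len(q),q[:,2].min(),q[:,2].max())
E
```

```text
hub T [ 0.57950766 -0.16263215  0.078     ] S [ 0.57811229 -0.15981367  0.078     ]
knob top T [ 0.60363423 -0.13137474  0.126     ] S [ 0.60751036 -0.13105927  0.126     ]
rest [ 0.51335331 -0.17046749  0.03      ] [ 0.39645049 -0.17441724  0.03      ]
tail tips [ 0.41935635 -0.1430875   0.045     ] [ 0.42166127 -0.20557027  0.045     ] jaw tips [ 0.4880794  -0.13725224  0.045     ] [ 0.49154951 -0.20025329  0.045     ]
ball T [ 0.38216895 -0.23362712  0.085     ] S [ 0.38293702 -0.23675581  0.085     ]Traceback (most recent call last):
  File "<stdin>", line 14, in <module>
cv2.error: OpenCV(4.12.0) /io/opencv/modules/imgproc/src/shapedescr.cpp:201: error: (-215:Assertion failed) count >= 0 && (depth == CV_32F || depth == CV_32S) in function 'minEnclosingCircle'
```

```bash
python3 - <<'E'
from h import *
def sel(X,*b):
    q=X.reshape(-1,3);m=np.ones(len(q),bool)
    for i in range(3):m&=(q[:,i]>b[2*i])&(q[:,i]<b[2*i+1])
    return q[m].astype(np.float32)
def ext(n,q):print(n,len(q),*( (q.min(0).round(3),q.max(0).round(3),q.mean(0).round(4)) if len(q) else ()))
p,X,d=cloud("top")
ext("wheel",sel(X,.51,.66,-.26,-.08,.07,.086))
ext("ball",sel(X,.34,.42,-.28,-.2,.078,.12))
ext("lockblock",sel(X,.36,.46,-.28,-.205,.03,.075))
ext("blank",sel(X,.48,.6,.14,.25,.006,.014))
ext("shelf",sel(X,.5,1.1,-.4,.4,.2,.6))
g=cv2.cvtColor(p,cv2.COLOR_RGB2GRAY)[165:207,135:180];g=cv2.resize(g,None,fx=8,fy=8,interpolation=cv2.INTER_CUBIC)
c=cv2.HoughCircles(g,cv2.HOUGH_GRADIENT,1,400,param1=80,param2=15,minRadius=75,maxRadius=95);print(c);u,v,_=c[0,0]
print("blank hough",at("top",(u+.5)/8-.5+135,(v+.5)/8-.5+165,.009),"scene",at("scene",279/1.5625,424/1.5625,.009))
p,X,d=cloud("scene")
for x in np.arange(.6,1.05,.04):ext(round(x,2),sel(X,x,x+.04,-.35,.3,.15,.9))
E
```

```text
wheel 493 [ 0.53  -0.213  0.07 ] [ 0.633 -0.112  0.085] [ 0.5775 -0.1641  0.0783]
ball 67 [ 0.371 -0.246  0.084] [ 0.393 -0.222  0.102] [ 0.3815 -0.2333  0.0951]
lockblock 339 [ 0.371 -0.257  0.03 ] [ 0.441 -0.207  0.07 ] [ 0.411  -0.2301  0.0381]
blank 468 [0.481 0.141 0.006] [0.598 0.25  0.014] [0.5386 0.1931 0.0084]
shelf 33868 [ 0.704 -0.4    0.201] [0.919 0.32  0.542] [0.8002 0.0032 0.3435]
[[[168.5 162.5  84.1]]]
blank hough [0.53918248 0.17481738 0.009     ] scene [0.53663358 0.17608852 0.009     ]
0.6 0
0.64 0
0.68 3483 [ 0.702 -0.35   0.303] [0.72  0.3   0.332] [0.7082 0.0364 0.3211]
0.72 2883 [ 0.72  -0.349  0.326] [0.76  0.3   0.332] [0.7398 0.0363 0.3292]
0.76 2676 [ 0.76  -0.349  0.326] [0.8   0.299 0.332] [0.7798 0.0319 0.3292]
0.8 2483 [ 0.8   -0.349  0.326] [0.84  0.296 0.333] [0.8197 0.03   0.3293]
0.84 2315 [ 0.84  -0.35   0.326] [0.88  0.292 0.332] [0.8597 0.0274 0.3293]
0.88 2137 [ 0.88  -0.35   0.327] [0.92  0.29  0.332] [0.8998 0.0216 0.3293]
0.92 1945 [ 0.92  -0.35   0.327] [0.96  0.281 0.332] [0.9398 0.0125 0.3293]
0.96 1745 [ 0.96  -0.349  0.326] [1.    0.268 0.332] [0.9797 0.0027 0.3294]
1.0 11537 [ 1.    -0.35   0.326] [1.028 0.253 0.506] [1.0202 0.0188 0.3929]
1.04 0
```

```bash
python3 - <<'E'
from workcell import arm,fingers,status
import numpy as np
b=np.array([.538,.1755]); R=[np.pi,0,1.13]
arm.goto([*b,.16],R); fingers.command_gripper(.9)
s=status.get_state();print(s["t"],s["eef_pos"],s["finger_gap"],s["joint_positions"].round(2))
arm.move_straight([*b,.09],speed=.2)
hit=arm.move_straight([*b,.055],speed=.03,guard=4)
z=status.get_state()["eef_pos"][2];print(hit,z)
arm.move_straight([*b,z+.0045],speed=.05)
fingers.command_gripper(0.)
s=status.get_state();print(s["t"],s["finger_gap"],s["grasp_force"],s["contact_force"])
arm.move_straight([*b,z+.08],speed=.15)
s=status.get_state();print(s["t"],s["finger_gap"],s["grasp_force"],s["eef_pos"])
E
```

```text
3.3667 [0.53815395 0.17521513 0.16001578] 0.8995624239510723 [ 0.49  0.46 -1.03  1.8   0.43  1.13 -1.13]
True 0.06280354419315487
5.2833 0.7003958854611358 62.93919204908889 [-1.39003741 -1.29114747  7.61238604]
5.9333 0.6995080400534163 64.50964035408106 [0.53762091 0.17499919 0.14213165]
```

```bash
python3 - <<'E'
from workcell import arm,viewer
import cv2
arm.goto([.458,-.1716,.19],[3.14159,0,.065])
p,d=viewer.grab_frame("scene")
cv2.imwrite("pics/held.png",cv2.resize(p[60:260,150:400,::-1],(800,640))[:600])
E
```

```text
(no output)
```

View pics/held.png

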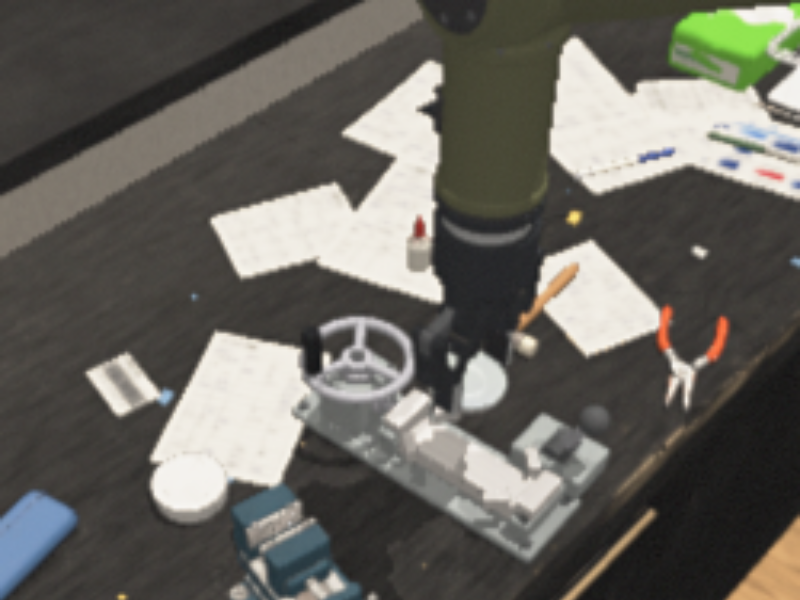

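The held view shows the blank's visible part at (475,382), mostly on the robot side of the near finger, so it may be off-centre in the grip. I'll measure it.

```bash
python3 - <<'E'
from workcell import viewer,status
from h import *
print(status.get_state()["eef_pos"],status.get_state()["tcp_rot"])
for n in("scene","top"):
    p,d=viewer.grab_frame(n);c=viewer.get_calibration(n);f=dict(p=p,d=d,**c);np.savez(n+"1.npz",**f)
    p,X,d=cloud(f)
    m=(p.min(-1)>110)&(X[...,2]>.095)&(X[...,2]<.18)&(abs(X[...,0]-.458)<.08)&(abs(X[...,1]+.17)<.08)
    q=X[m];v,u=np.nonzero(m);print(n,len(q))
    if len(q):print(q.min(0),q.max(0),q.mean(0),u.min(),u.max(),v.min(),v.max(),np.percentile(q[:,2],[10,50,90]))
    # rim (max-distance) circle fit
    if len(q)>20:
        med=np.median(q[:,2]);q=q[abs(q[:,2]-med)<.004].astype(np.float32)
        h=cv2.convexHull(np.ascontiguousarray(q[:,:2]))[:,0];print("hull",h.round(3).tolist())
        print(cv2.minEnclosingCircle(np.ascontiguousarray(q[:,:2])))
E
```

```text
[ 0.4585958  -0.17005684  0.18986463] [-3.14073516e+00 -2.57652851e-04  6.81190673e-02]
scene 217
[ 0.43334914 -0.19886247  0.11955965] [ 0.49144448 -0.12676635  0.17015651] [ 0.45284833 -0.16951236  0.12757029] 287 307 170 189 [0.12390123 0.12708332 0.13017301]
hull [[0.4909999966621399, -0.17800000309944153], [0.4569999873638153, -0.12700000405311584], [0.4490000009536743, -0.13199999928474426], [0.44699999690055847, -0.1340000033378601], [0.4390000104904175, -0.14800000190734863], [0.4359999895095825, -0.15600000321865082], [0.43299999833106995, -0.164000004529953], [0.4350000023841858, -0.17399999499320984], [0.4359999895095825, -0.18000000715255737], [0.44600000977516174, -0.19200000166893005], [0.44699999690055847, -0.19300000369548798], [0.453000009059906, -0.19599999487400055], [0.46799999475479126, -0.19900000095367432], [0.4749999940395355, -0.19900000095367432]]
((0.466219961643219, -0.1628144085407257), 0.03720021992921829)
top 0
```

```bash
python3 - <<'E'
from workcell import arm,fingers,status,viewer
from h import *
x,y=.454,-.1745
arm.move_straight([x,y,.13],speed=.15)
hit=arm.move_straight([x,y,.088],speed=.03,guard=3)
s=status.get_state();print(hit,s["eef_pos"],s["contact_force"])
fingers.command_gripper(.86)
s=status.get_state();print(s["t"],s["finger_gap"],s["contact_force"])
arm.move_straight([s["eef_pos"][0],s["eef_pos"][1],.2],speed=.2)
arm.goto([.56,-.05,.25],[3.14159,-.2,.065])
print(status.get_state()["t"])
ims=[]
for n,(x0,x1,y0,y1) in {"top":(240,310,140,250),"scene":(230,350,145,240)}.items():
    p,d=viewer.grab_frame(n);np.savez(n+"1.npz",p=p,d=d,**viewer.get_calibration(n))
    ims.append(cv2.resize(p[y0:y1,x0:x1,::-1],(int((x1-x0)*5/(1.3 if n=="scene" else 1)),int((y1-y0)*5/(1.3 if n=="scene" else 1))),interpolation=cv2.INTER_CUBIC))
o=np.zeros((560,820,3),np.uint8)
o[:550,:350]=ims[0];o[:ims[1].shape[0],355:355+ims[1].shape[1]]=ims[1][:,:465]
cv2.imwrite("pics/placed.png",o[:,:800])
E
```

```text
True [ 0.45401806 -0.17440889  0.09821437] [-0.11700106  0.6176377   5.05093123]
9.2667 0.8619075327135456 [ 0.31172153 -0.55402665  0.8483194 ]
10.675
```

View pics/placed.png

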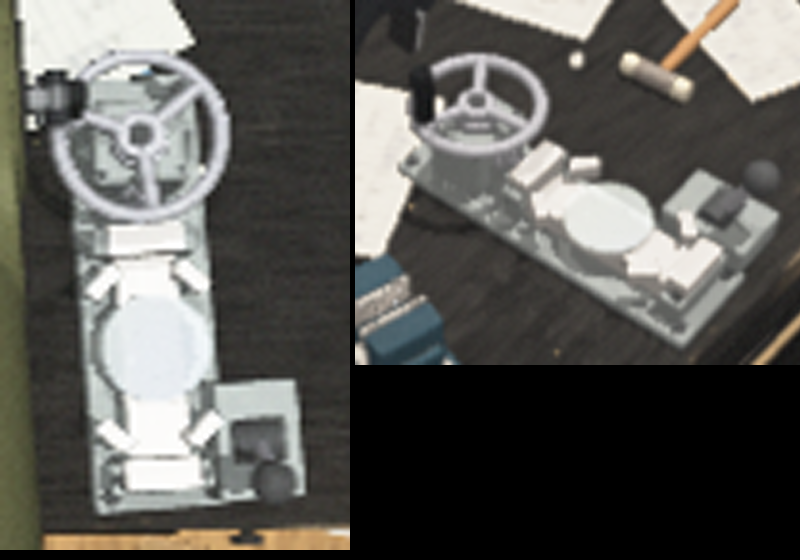

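The blank lies on the rest at (155,348) in the left half, between the jaws and laterally centred. The wheel and lock haven't moved. Now I'll grip the knob and do a short trial arc, watching the forces.

```bash
cat > crank.py <<'E'
from workcell import arm,fingers,status,viewer
import numpy as np
OR=[np.pi,-.2,0.]; OFF=np.array([-.0107,0.]); Z=.163; r=.042
def tcp(c,th): return [*(c+r*np.array([np.cos(th),np.sin(th)])+OFF),Z]
def ft(th,f0=0):
    f=status.get_state()["contact_force"][:2]-f0
    return f@[-np.sin(th),np.cos(th)], f@[np.cos(th),np.sin(th)]   # tangential(+ resists clockwise), radial
E
python3 - <<'E'
from crank import *
c=np.array([.5795,-.162]);k=np.array([.6065,-.1312]);th=np.arctan2(*(k-c)[::-1]);print(th)
p=tcp(c,th)
fingers.command_gripper(.55)
arm.goto([p[0],p[1],.25],OR); arm.hold(.1); f0=status.get_state()["contact_force"][:2];np.save("f0.npy",f0)
print(arm.move_straight(p,speed=.12,guard=6),status.get_state()["eef_pos"],p)
fingers.command_gripper(0.)
s=status.get_state();print(s["t"],s["finger_gap"],s["grasp_force"],s["contact_force"],s["eef_pos"],f0)
for i in range(6):
    th-=np.radians(15); arm.move_straight(tcp(c,th),speed=.12); s=status.get_state()
    print(round(s["t"],2),round(th,3),np.round(ft(th,f0),1),s["contact_force"].round(1),s["eef_pos"].round(4),round(s["finger_gap"],3))
E
```

```text
0.851047631979274
False [ 0.59709128 -0.13026135  0.16382497] [np.float64(0.596486220175933), np.float64(-0.1304172006881949), 0.163]
12.975 0.1707228419933325 57.315764226950705 [1.45586274 6.77130688 3.59601107] [ 0.59850474 -0.12619518  0.1650806 ] [ 0.89280663 -0.49836238]
13.22 0.589 [4.7 9.9] [6.5 8.9 0.4] [ 0.6077 -0.1329  0.1657] 0.172
13.47 0.327 [ 6.5 16.2] [14.2 10.9 -4.2] [ 0.6146 -0.1419  0.1665] 0.173
13.72 0.066 [ 7.2 21.9] [22.2  8.2 -8.7] [ 0.6189 -0.1539  0.1673] 0.168
13.97 -0.196 [ 4. 26.] [ 27.1  -1.6 -12.3] [ 0.6191 -0.1698  0.1678] 0.173
14.22 -0.458 [-1.2 20.6] [ 18.8 -10.7  -9.3] [ 0.6133 -0.1865  0.1672] 0.174
14.47 -0.72 [-3.3 14.2] [  9.4 -12.4  -2. ] [ 0.6039 -0.1973  0.1662] 0.174
```

The path fits a circle about 10 mm ahead of the commanded one, because the knob sits towards the rear of the pads. I'll fit the centre and carry on around it until the stop.

```bash
cat > run2.py <<'E'
import crank; from crank import *
from scipy.optimize import least_squares
P=[(.6077,-.1329),(.6146,-.1419),(.6189,-.1539),(.6191,-.1698),(.6133,-.1865),(.6039,-.1973)]
fit=lambda P:least_squares(lambda c:np.hypot(*(np.array(P)-c).T)-.042,[.579,-.164]).x
c=fit(P);print("c",c); crank.OFF[:]=0; crank.Z=.165
f0=np.load("f0.npy"); e=status.get_state()["eef_pos"][:2]; a=np.arctan2(*(e-c)[::-1]); th=a; tot=np.radians(0); log=[]
print("angle now",a)
for i in range(48):
    th-=np.radians(15); arm.move_straight(crank.tcp(c,th),speed=.14); s=status.get_state()
    e=s["eef_pos"][:2]; P.append(tuple(e)); t,rad=ft(th,f0); act=np.arctan2(*(e-c)[::-1]); lag=(act-th+np.pi)%(2*np.pi)-np.pi
    log.append((th,act,t,rad))
    print(i,round(s["t"],2),"th",round(th,2),"lag",round(lag,3),"t,r",round(t,1),round(rad,1),"z",s["contact_force"][2].round(1))
    if len(P)>=12: c=c+.5*(fit(P[-12:])-c)
    if t>13 or abs(rad)>25: break
print("c",c,"eef",s["eef_pos"]); np.savez("st.npz",c=c,th=th,log=np.array(log))
E
python3 run2.py
```

```text
c [ 0.57821959 -0.16336945]
angle now -0.922684591843377
0 14.72 th -1.18 lag -0.019 t,r -2.4 2.5 z -2.1
1 14.97 th -1.45 lag -0.004 t,r -1.5 2.8 z -2.2
2 15.22 th -1.71 lag -0.001 t,r -1.6 2.3 z -1.5
3 15.47 th -1.97 lag -0.007 t,r -1.9 -0.3 z -1.7
4 15.72 th -2.23 lag -0.015 t,r -0.8 -5.0 z -5.2
5 15.97 th -2.49 lag -0.023 t,r 0.0 -7.2 z -9.4
6 16.23 th -2.76 lag -0.025 t,r -0.6 -9.6 z -12.8
7 16.48 th -3.02 lag -0.015 t,r -1.1 -11.9 z -14.6
8 16.73 th -3.28 lag 0.004 t,r -1.1 -10.6 z -15.4
9 16.98 th -3.54 lag 0.022 t,r -0.1 -8.5 z -10.8
10 17.23 th -3.8 lag 0.02 t,r 0.1 -5.0 z -7.1
11 17.48 th -4.06 lag 0.008 t,r -0.3 -2.9 z -4.6
12 17.73 th -4.33 lag 0.002 t,r 0.5 -2.5 z -3.4
13 17.98 th -4.59 lag 0.001 t,r -0.4 -2.6 z -2.1
14 18.23 th -4.85 lag 0.003 t,r 1.7 -1.2 z -1.1
15 18.48 th -5.11 lag 0.006 t,r 1.2 -1.5 z -0.4
16 18.73 th -5.37 lag 0.008 t,r 1.1 -0.3 z -0.0
17 18.98 th -5.64 lag 0.008 t,r 1.4 0.3 z -0.7
18 19.23 th -5.9 lag 0.005 t,r 1.3 0.6 z -1.0
19 19.48 th -6.16 lag -0.007 t,r 0.3 0.5 z -0.6
20 19.73 th -6.42 lag -0.01 t,r -0.1 1.3 z -0.6
21 19.98 th -6.68 lag -0.011
[... 544 characters left out ...]
 -1.7
33 22.98 th -9.82 lag -0.0 t,r 1.6 -0.2 z -0.4
34 23.23 th -10.09 lag 0.002 t,r 0.2 0.0 z -0.1
35 23.48 th -10.35 lag 0.001 t,r 0.5 -0.5 z 0.5
36 23.73 th -10.61 lag 0.0 t,r 1.2 -0.1 z 0.1
37 23.98 th -10.87 lag 0.001 t,r -0.0 -0.0 z 0.6
38 24.23 th -11.13 lag 0.003 t,r 0.8 -0.3 z 0.7
39 24.48 th -11.39 lag 0.003 t,r 1.4 -0.6 z 0.1
40 24.73 th -11.66 lag 0.003 t,r 1.4 -1.3 z 1.5
41 24.98 th -11.92 lag 0.001 t,r 1.4 -0.4 z 0.7
42 25.23 th -12.18 lag 0.001 t,r 1.3 -0.8 z 0.3
43 25.48 th -12.44 lag 0.004 t,r 1.6 -0.6 z -0.2
44 25.73 th -12.7 lag 0.139 t,r 9.5 -2.3 z -0.1
45 25.98 th -12.97 lag 0.273 t,r 18.0 -2.8 z -1.2
c [ 0.58264606 -0.16412249] eef [ 0.62359045 -0.16930106  0.16554411]
```

The stop came up clearly at about -12.50 rad, after roughly 2.1 turns. I'll back off a quarter turn, release, retreat and look.

```bash
cat > run3.py <<'E'
import crank; from crank import *; from h import *
crank.OFF[:]=0; crank.Z=.165; st=np.load("st.npz"); c=st["c"]; f0=np.load("f0.npy")
for th in np.linspace(-12.68,-10.93,8): arm.move_straight(crank.tcp(c,th),speed=.12)
arm.hold(.2); e=status.get_state()["eef_pos"]; print("act",np.arctan2(*(e[:2]-c)[::-1])-4*np.pi,"want",-10.93,"f",ft(th,f0))
fingers.command_gripper(.45)
p=status.get_state()["eef_pos"]; arm.move_straight([p[0],p[1],.26],speed=.2)
arm.goto([.40,-.10,.28],[np.pi,0,1.57+.065])
print(status.get_state()["t"])
ims=[]
for n,(x0,x1,y0,y1) in {"top":(240,310,140,250),"scene":(230,350,145,240)}.items():
    p,d=viewer.grab_frame(n);np.savez(n+"2.npz",p=p,d=d,**viewer.get_calibration(n))
    k=5 if n=="top" else 3.8
    ims.append(cv2.resize(p[y0:y1,x0:x1,::-1],None,fx=k,fy=k,interpolation=cv2.INTER_CUBIC))
o=np.zeros((560,800,3),np.uint8)
for im,x in zip(ims,(0,355)):
    im=im[:,:800-x]; o[:im.shape[0],x:x+im.shape[1]]=im
cv2.imwrite("pics/closed.png",o)
E
python3 run3.py
```

```text
act -10.932731600181949 want -10.93 f (np.float64(0.2942307509553499), np.float64(1.1477254304582243))
30.775
```

View pics/closed.png

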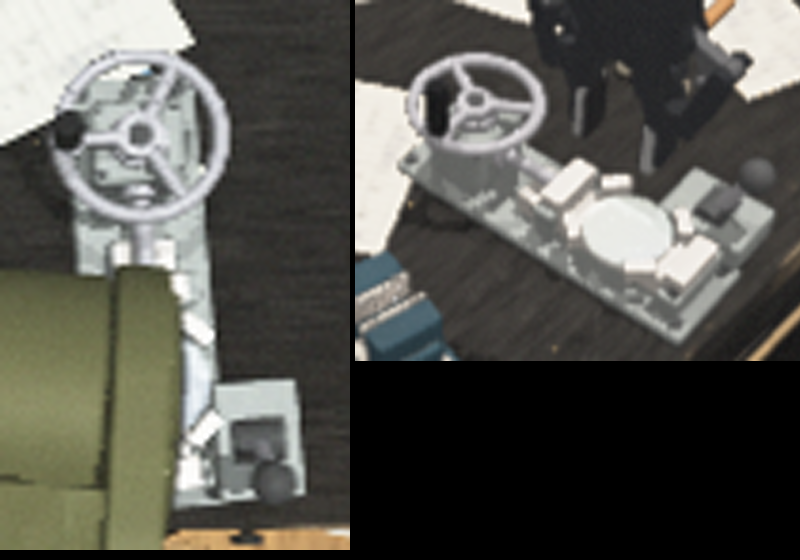

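The blank is captive between the closed jaws, and the knob is now at (70,130), a quarter turn back from the stop. Now the lock lever: I'll straddle the ball at (0.382,-0.235) with the fingers along x and push.

```bash
cat > run4.py <<'E'
from workcell import arm,fingers,status,viewer
from h import *
b=np.array([.384,-.235]);u=np.array([np.cos(.065),np.sin(.065)]);OR=[np.pi,0,1.57+.065]
fingers.command_gripper(.52)
arm.goto([*b,.22],OR)
hit=arm.move_straight([*b,.150],speed=.1,guard=5); s=status.get_state();print("down hit",hit,s["eef_pos"],s["contact_force"])
if not hit:
    hit=arm.move_straight([*(b+.085*u),.150],speed=.06,guard=8); s=status.get_state();print("push",hit,s["eef_pos"],s["contact_force"])
    e=s["eef_pos"]; q=e[:2]-.006*u
    arm.move_straight([*q,.150],speed=.06); arm.move_straight([*q,.25],speed=.15)
    arm.goto([.45,.10,.28],OR)
print(status.get_state()["t"])
ims=[]
for n,(x0,x1,y0,y1) in {"top":(240,310,140,250),"scene":(230,350,145,240)}.items():
    p,d=viewer.grab_frame(n);np.savez(n+"3.npz",p=p,d=d,**viewer.get_calibration(n))
    k=5 if n=="top" else 3.7
    ims.append(cv2.resize(p[y0:y1,x0:x1,::-1],None,fx=k,fy=k,interpolation=cv2.INTER_CUBIC))
    if n=="top":
        _,X,_=cloud(dict(p=p,d=d,**viewer.get_calibration(n)));q=X.reshape(-1,3)
        q=q[(q[:,0]>.35)&(q[:,0]<.48)&(q[:,1]<-.215)&(q[:,1]>-.27)&(q[:,2]>.08)&(q[:,2]<.12)];print("ball",len(q),q.min(0),q.max(0))
o=np.zeros((560,800,3),np.uint8)
for im,x in zip(ims,(0,355)):
    im=im[:,:800-x]; o[:im.shape[0],x:x+im.shape[1]]=im
cv2.imwrite("pics/locked.png",o)
E
python3 run4.py
```

```text
down hit False [ 0.38449267 -0.23502324  0.15050374] [ 0.45284952 -0.64836513 -0.04686977]
push True [ 0.44472606 -0.23059534  0.14876585] [-0.48398659  0.33976752  1.29811718]
35.9083
ball 67 [ 0.42337727 -0.24214173  0.08525047] [ 0.44577109 -0.21901493  0.09952661]
```

View pics/locked.png

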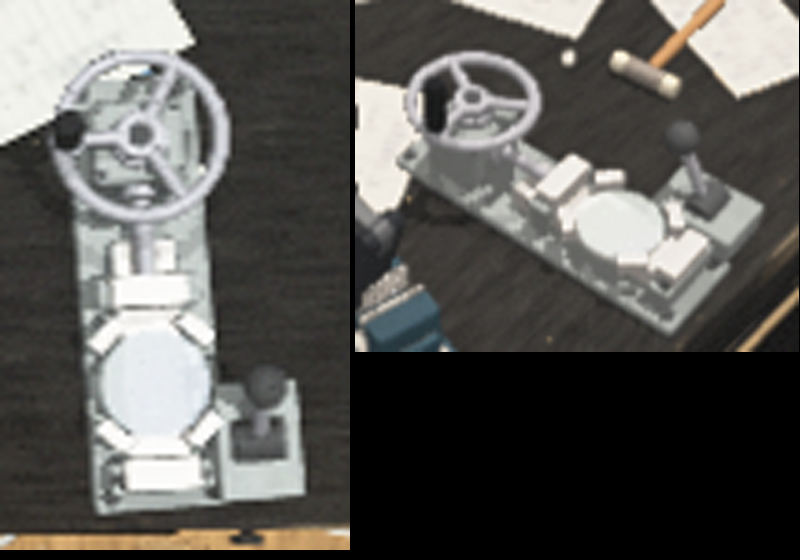

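The blank is captive and the lever is over at (263,388). The guard may have tripped a little early, so I'll push once more, firmly, to be sure the lever is at its end.

```bash
sed -e 's/b=np.array(\[.384,-.235\])/b=np.array([.4387,-.231])/' -e 's/b+.085\*u/b+.035*u/' -e 's/speed=.06,guard=8/speed=.04,guard=16/' -e 's/locked.png/locked2.png/' -e 's/"3.npz"/"4.npz"/' run4.py > run5.py; python3 run5.py
```

```text
down hit False [ 0.43904832 -0.23120156  0.15041952] [0.66323183 0.01253526 0.36193963]
push True [ 0.44481018 -0.23076054  0.14946944] [0.16486944 0.80299319 0.58567261]
41.1
ball 67 [ 0.42334488 -0.24244058  0.08296824] [ 0.44591091 -0.21950862  0.10027892]
```

View pics/locked2.png

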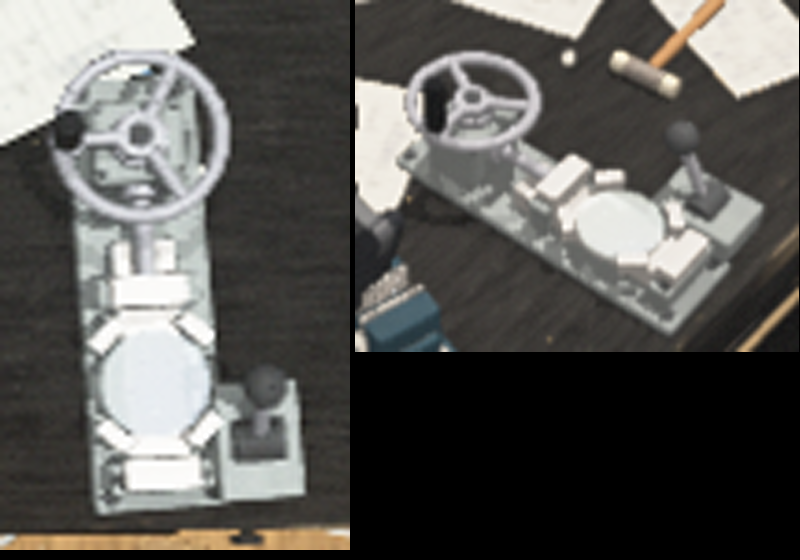

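The lever stayed at (263,388) under twice the force, so it is against its end stop. The blank sits captive at (155,388) and the robot is clear, so I'm handing in.

```bash
python3 -c "
from workcell import order;print(order.hand_in())"
```

```text
the job is handed in; nothing more can be done
None
```

The job is handed in at about 41 s: the blank is captive between the jaws, the wheel is backed off a quarter turn from its stop, the lock lever is fully over, and I touched none of the other things on the bench.

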